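# Tip the weighed batch of frozen portions out of the scale's pan

### The arm

A 6-joint arm with a two-finger parallel gripper is mounted at the origin on the work surface. World frame = base frame: x ahead of the robot, y to its left, z up, the work surface at z = 0. Lengths are in mm, angles in rad, forces in N, time in s.
With the tool pointing down it reaches from about 350 to 975 mm from the base axis. Payload 7.1 kg.
Tool frame: the origin (TCP) lies between the finger pads; the fingertips stand 19 mm ahead of it and the grasp point (between the pads) is the TCP (ctrl.tcp_to_tips is the distance from the TCP to the fingertips, in mm); z points along the fingers, y is the line along which they close (so a half turn about z gives the same grasp; the last joint's range is limited). The gripper opens to 88 mm and grips with 3 to 60 N. Pads are 20 mm wide; open, the fingers measure 115 mm over their backs; the gripper's body (75 mm by 178 mm) begins 61 mm behind the grasp point.
Start: joints at [-1.357, 0.423, 1.63, -0, 1.089, -0.019], TCP at [144.209, -608.119, 241.675] pointing down, gripper open.
Joint ranges: [-3, 3], [-0.9, 2.11], [0.09, 2.58], [-1.31, 4.45], [0.11, 2.69], [-2.54, 2.54]. Speed limits (rad/s): [2.39, 2.39, 3.01, 3.14, 3.14, 3.14].

### API

Orientations are given as a rotation vector (axis times angle).
In Python, from workcell import status, optics, ctrl gives the robot as it stands. The module is installed in compiled form; this text tells all that it offers.
- The arm moves only by the shell command python3 -m inch 'ROWS'. ROWS is JSON, a list that holds one entry, the list of rows, each a list of 7 numbers: the shift along the tool's x, y, z in mm, then the turn, a rotation vector about the tool's x, y, z in rad, then the opening in per cent of the stroke, from 0 (shut) to 100 (fully open). A call has 1 to 20 rows; each row is the pose to reach, as a shift and turn from the pose commanded when the call began, along the tool's axes at that moment; what a row does not reach only later rows make up. A row lasts 1/10 s, in which the tool goes at most 50 mm and 8.59 degrees, less where a joint would pass 70% of its speed; a pose out of reach is approached as far as the arm can. A call with a gripper value outside its range is refused whole. The fingers move at their own pace and stop on an object; the grip force is fixed at half the most. Time passes only in rows, so rows that repeat a pose let the fingers close. It gives the time, the measured TCP pose, the force, the opening and the grip force at its end, in the units of the state.
- status.get_obs(): the state, without advancing time (a new reading comes with each control period).
- optics.get_image(name): name is "side" or "top"; returns a dict with "frame" (420x560x3 uint8, red, green, blue), "fx", "fy", "cx", "cy" (pixels), "k1" (the pictures are not rectified: a ray, as slopes to the right and down, at radius r is drawn at 1 + k1 r^2 times it, then the intrinsics apply), "rvec" (rotation vector, rad) and "tvec" (3), from world to camera coordinates, as OpenCV has them. Camera axes: x right, y down, z forward; pixel columns grow to the right and rows downward; lengths in mm; the calibration is good to about 2 mm. A picture is of the moment at which its call begins. There is no depth.
- ctrl.close_job(): hands the job in; it is judged then, once.
The state is a dict: "t": time; "qpos": joint angles; "qvel": joint speeds; "joint_torque": joint torques, N m; "ee_pos": TCP position; "orientation": TCP orientation; "ft_force": force on the tool from outside, world axes, zero at the start; "moment": the same for the moment, N m; "width": finger opening in mm; "grasp_force": force on a finger pad.
Only numpy, scipy, OpenCV 4.12 (cv2) and the standard library are available. Lean on these libraries where they do the work, as an engineer would, in place of code of your own. Each camera call takes 0.05 s, during which the arm holds its last target. There are 200 camera calls.

### The job

The frozen fish portions in the tip-up pan on the bench scale have been weighed. Slide the empty blue tray up against the scale so that it sits square and centred under the pan's spout; then squeeze the red latch bar towards the black handle bar to free the pan, tip it gently and keep it tipped until all six portions lie in the tray, and lower it gently, without letting it drop, until it lies level and latched again. Keep the tray flat on the table and leave the other things on the table where they are.

Things in the scene. Friction and masses are not known exactly. Their poses are not given: they have to be found in the camera images.
- scale: Fixed bench scale carrying the pan. Origin on the table; x runs along the pan's pivot, y from spout to handle (the pan pours to -y), z up. Stainless platter 262 (x) by 276 (y) mm, top at z=80 mm, sides at x=+-131, y=-118 and +158 mm. Black indicator housing, up to z=70 mm, reaches x=-180 mm. Dark cheek plates at x=+-101, y=-112 to -60 mm reach z=142 mm.
- dock (a point): Point fixed on the scale (its frame's y=-222 mm, on the table) over which the tray's origin belongs, with the tray's x along the scale's x; the point's axes are the scale's. There the tray's wall is 4 mm clear of the platter.
- pivot (a point): Middle of the pan's pivot line, fixed on the scale at y=-105, z=125 mm of its frame; axes as the scale's. The pan turns about this point's x axis.
- pan (a joint): Tilt of the pan, rad: 0 level on its rests, positive raises the handle and lowers the spout, stop at 1.2. Pan 0.75 kg, falls back by its own weight when let go. The icy portions slide easily: they begin to go over the lip at about 0.7 to 0.9 rad; 1.1 rad empties it.
- spout_lip (a point): Middle of the lip of the grey metal pan. Pan: open-topped, 176 mm wide (x), floor 154 mm long, walls 74 mm high (level: rim at z=173 mm, rear wall at y=+49 mm of the scale frame); its spout floor, 85 mm long, rises at 0.56 rad from the pivot's end to this lip, which is open. Level, the lip is at y=-177, z=143 mm of the scale frame; at 1.1 rad at y=-154, z=69 mm, over the docked tray.
- handle_bar (a point): Middle of the black handle bar fixed to the pan's rear: round, 12 mm thick, 136 mm long along the scale's x, carried by arms at its ends. Level, it is at y=+89, z=165 mm of the scale frame: 194 mm out from the pivot line and 40 mm above it, with a 34 mm clear gap to the pan's rear wall. It swings with the pan, and the point's axes turn with it.
- latch_bar (a point): Middle of the red latch bar: round, 10 mm thick, 94 mm long, parallel to the handle bar, 34 mm farther out (+y) and 10 mm lower (45 mm over the pair). A steel plate, 50 mm wide, hangs 60 mm down from it and ends in a nose that hooks under a dark keeper on the platter (x within +-30, y=128 to 150, up to z=126 mm of the scale frame).
- latch (a joint): How far the red bar is pressed towards the handle bar, m: 0 out (hooked when the pan is level), stop at 0.011; 2.5 N to start, 6 N at the stop. From 0.008 on the pan is free to rise; once up 0.12 rad it cannot catch. Let go, the bar springs out. Coming down with the bar out, the nose meets the keeper's ramp and must be pushed down (about 8 N) to snap in; with the bar held in it goes down freely.
- tray: Loose blue plastic tray, 270 (x) by 200 (y) by 52 mm high, walls and floor 5 mm, 0.45 kg. Origin at the centre of its underside. It starts on the table on the -y side of the scale; it may stand either way round (half a turn is the same).
- portion0: Deep-frozen, hard pink fish portion 60 x 40 x 26 mm, about 75 g, origin at the centre of its underside. Starts flat on the pan's floor.
- portion1: Deep-frozen, hard pink fish portion 60 x 40 x 26 mm, about 75 g, origin at the centre of its underside. Starts flat on the pan's floor.
- portion2: Deep-frozen, hard pink fish portion 60 x 40 x 26 mm, about 75 g, origin at the centre of its underside. Starts flat on the pan's floor.
- portion3: Deep-frozen, hard pink fish portion 60 x 40 x 26 mm, about 75 g, origin at the centre of its underside. Starts flat on the pan's floor.
- portion4: Deep-frozen, hard pink fish portion 60 x 40 x 26 mm, about 75 g, origin at the centre of its underside. Starts flat on the pan's floor.
- portion5: Deep-frozen, hard pink fish portion 60 x 40 x 26 mm, about 75 g, origin at the centre of its underside. Starts flat on the pan's floor.
- scissors: Bystander: scissors with teal handles, 165 mm long, lying flat; leave alone.
- tape: Bystander: roll of clear tape, 100 mm across, 48 mm high; leave alone.
- sprayer: Bystander: white spray bottle with blue head, 187 mm high, 76 mm across; leave alone.
- thermometer: Bystander: yellow probe thermometer, 160 mm long, lying flat; leave alone.
- marker: Bystander: black and red marker pen, 130 mm long, lying flat; leave alone.
Mind the look-alikes: they are no part of the job. What is shaped like the portion3 but purple or turquoise is not meant.

How it is judged:
By the outcome, as a careful person would: the job done as asked, in the order asked, and still so for the second after the job is handed in, with the robot touching nothing.
It also fails if it takes over 72 s, if anything falls off the work surface, if the arm or the gripper's body presses on something with over 40 N, if the wrist force passes 120 N, or if a joint passes its speed limit or range.

## Working session

There is one attempt and no reset: what is moved stays moved. The work goes in short steps, Python scripts to look and compute and a shell command to move; the robot and the scene stay as the last step left them, time stands still between calls to the robot, and variables do not carry over. Pictures are saved under pics/ and viewed, at most 10 in all, crops included, and the job is handed in when it is done.

```bash
mkdir -p pics; python3 - <<'E'
from workcell import status, optics, ctrl
import cv2
for n in("top","side"):
    d=optics.get_image(n); cv2.imwrite(f"pics/{n}0.png",d["frame"][:,:,::-1])
    print(n,{k:v for k,v in d.items() if k!="frame"})
print(status.get_obs())
E
```

```text
top {'fx': 534.3784814418244, 'fy': 534.3784814418244, 'cx': 270.1250168770606, 'cy': 219.82511574639258, 'k1': -0.06344632511124049, 'rvec': array([ 2.13412772, -2.12753065,  0.13710678]), 'tvec': array([  66.84494872,  557.44746741, 1346.18190909])}
side {'fx': 399.9359960055548, 'fy': 399.9359960055548, 'cx': 277.570029285223, 'cy': 210.1359398455389, 'k1': -0.11113096093506239, 'rvec': array([ 2.24354082, -0.08931658,  0.05950747]), 'tvec': array([-565.88806699,  162.17815792, 1023.3658377 ])}
{'t': 0.1, 'qpos': array([-1.35699188e+00,  4.23747894e-01,  1.63062556e+00,  3.00725699e-05,
        1.08860842e+00, -1.90165129e-02]), 'qvel': array([ 0.00143334, -0.00141587, -0.00270868, -0.00134248,  0.00047372,
       -0.00019262]), 'joint_torque': array([ 5.43170027e-04, -5.45608842e+01, -2.74324751e+01,  6.46313536e-02,
        1.87857659e-02, -2.72817391e-05]), 'ee_pos': array([ 144.12093074, -607.65445295,  240.9850278 ]), 'orientation': array([-3.11895688e+00, -3.64706205e-01,  1.70482565e-04]), 'ft_force': array([ 0.09811633, -0.72421961,  0.78059371]), 'moment': array([ 0.03818361,  0.02203191, -0.02090573]), 'grasp_force': 0.0, 'width': 87.70965991586195}
```

View pics/top0.png

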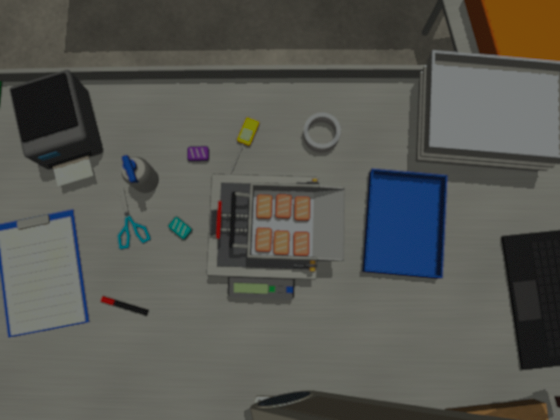

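View pics/side0.png

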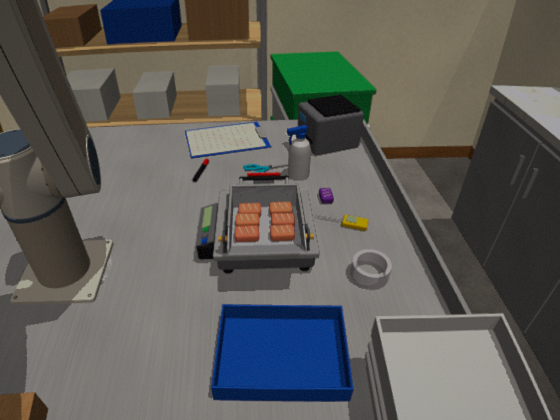

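Top view: the blue tray is at about (405,224) and the scale with pan at about (280,225), spout to image right. The red latch bar is at (219,220) and the black handle bar at (234,222). Purple (198,154) and turquoise (180,228) look-alikes lie on the table, and the six pink portions are in the pan. The side view agrees, with the tray at (283,350).

Candidates:
- **Tray:** blue tray (405,224), versus the white bin (490,110) and blue clipboard (40,275).
- **Latch bar:** red bar (219,220), versus the red marker cap (107,300).
- **Handle:** black bar (234,222), versus the indicator (260,288).

I choose the blue tray, the red bar on the pan and the black bar on the pan.

```bash
cat > h.py <<'E'
import numpy as np, cv2
from workcell import status, optics, ctrl
def cam(n):
    d=optics.get_image(n); d["R"]=cv2.Rodrigues(d["rvec"])[0]; d["C"]=-d["R"].T@d["tvec"]; return d
K=lambda d:np.array([[d["fx"],0,d["cx"]],[0,d["fy"],d["cy"]],[0,0,1.]])
D=lambda d:np.array([d["k1"],0,0,0,0.])
def cast(d,px,z):
    p=cv2.undistortPoints(np.array(px,float).reshape(-1,1,2),K(d),D(d)).reshape(-1,2)
    r=np.c_[p,np.ones(len(p))]@d["R"]
    return d["C"]+r*((z-d["C"][2])/r[:,2])[:,None]
def proj(d,P): return cv2.projectPoints(np.array(P,float).reshape(-1,3),d["rvec"],d["tvec"],K(d),D(d))[0].reshape(-1,2)
def mask(d,lo,hi,roi):
    h=cv2.cvtColor(d["frame"],cv2.COLOR_RGB2HSV); m=cv2.inRange(h,np.array(lo),np.array(hi))
    o=np.zeros_like(m); x0,y0,x1,y1=roi; o[y0:y1,x0:x1]=m[y0:y1,x0:x1]; return o
def big(m): return max(cv2.findContours(m,cv2.RETR_EXTERNAL,cv2.CHAIN_APPROX_NONE)[0],key=cv2.contourArea).reshape(-1,2)
def rect(P):
    r=cv2.minAreaRect(P[:,:2].astype(np.float32)); b=cv2.boxPoints(r)
    e=[b[1]-b[0],b[2]-b[1]]; L=max(e,key=np.linalg.norm); a=np.degrees(np.arctan2(L[1],L[0]))%180
    return np.round(r[0],1),np.round(r[1],1),round(a,2)
E
python3 - <<'E'
from h import *
d=cam("top");s=cam("side");print(d["C"],s["C"])
for z in(0,52): print("tray",z,rect(cast(d,big(mask(d,(100,120,40),(130,255,255),(350,150,460,290))),z)))
print("tray side",rect(cast(s,big(mask(s,(100,120,40),(130,255,255),(200,290,365,400))),52)))
for c,roi in((d,(205,190,230,250)),(s,(235,165,295,185))):
    m=mask(c,(0,150,60),(8,255,255),roi)|mask(c,(172,150,60),(180,255,255),roi)
    p=big(m); print("red",p.min(0),p.max(0),p.mean(0),cast(c,[p.mean(0)],155),rect(cast(c,p,155)))
f=cv2.resize(d["frame"][160:310,195:365],None,fx=4.4,fy=3.9*4.4/3.9*0.9,interpolation=cv2.INTER_CUBIC)
f=cv2.resize(d["frame"][165:305,195:365],None,fx=4.2,fy=4.2,interpolation=cv2.INTER_CUBIC)
cv2.imwrite("pics/crop.png",f[:,:,::-1]); print(f.shape)
E
```

```text
[ 346.00420485   34.72094406 1416.50880856] [ 495.1294461  -743.34864664  772.06756063]
tray 0 (array([ 557.8, -292. ]), array([208.9, 280.9]), np.float32(174.71))
tray 52 (array([ 550., -280.]), array([201.2, 270.6]), np.float32(174.71))
tray side (array([ 550.8, -293.8]), array([221.3, 269.1]), np.float32(175.14))
red [216 201] [221 238] [218.45333333 219.25333333] [[541.30824133 189.69991831 155.        ]] (array([541. , 190.1]), array([10.6, 89.8]), np.float32(179.07))
red [247 173] [279 175] [263.48484848 174.        ] [[542.92054294 189.60784431 155.        ]] (array([541.6, 189.7]), array([10.1, 89.4]), np.float32(176.08))
(588, 714, 3)
```

View pics/crop.png

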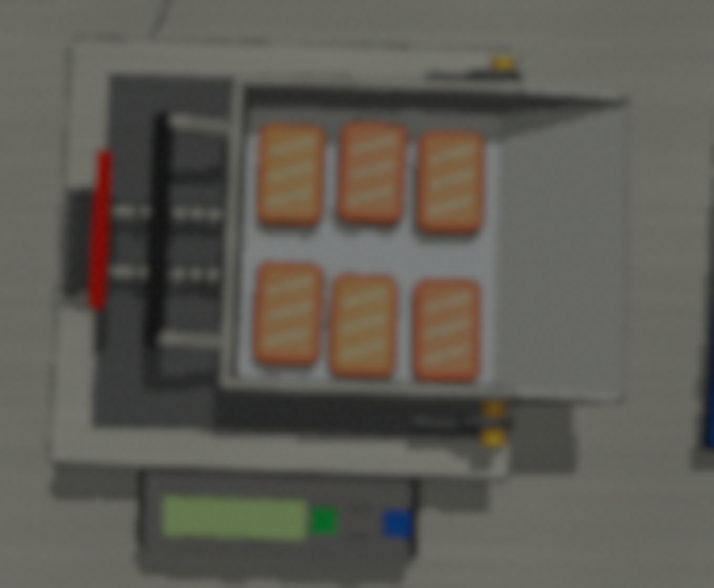

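The crop confirms the choice: red bar at crop (101,230), black handle bar at (157,230) between its arms, and pan with six pink portions. Next I fit the scale's pose from several features.

```bash
cat >> h.py <<'E'
E
python3 - <<'E'
from h import *
d=cam("top")
c=np.array([(75,42),(53,462),(508,478),(161,113),(153,347),(233,80),(222,388),(101,152),(96,308)])
z=[80,80,80,165,165,173,173,155,155]
L=np.array([(131,158),(-131,158),(-131,-118),(68,89),(-68,89),(88,49),(-88,49),(47,123),(-47,123)],float)
px=(c+.5)/4.2-.5+[195,165]
P=np.array([cast(d,[p],zz)[0] for p,zz in zip(px,z)])[:,:2]
Lm,Pm=L.mean(0),P.mean(0)
U,S,V=np.linalg.svd((L-Lm).T@(P-Pm)); R=(U@V).T
yaw=np.arctan2(R[1,0],R[0,0]); o=Pm-R@Lm
print("origin",o,"yaw deg",np.degrees(yaw),"scale",S.sum()/((L-Lm)**2).sum(), "R",R)
print(np.round(P-(L@R.T+o),1))
for n,l in dict(dock=(0,-222),handle=(0,89),latch=(0,123),pivot=(0,-105)).items(): print(n,R@l+o)
# side check: black/latch via side already: (542.,189.7)
from scipy.spatial.transform import Rotation as Ro
print(Ro.from_rotvec(status.get_obs()["orientation"]).as_matrix().round(3))
E
```

```text
origin [537.09189002  66.29380309] yaw deg -1.567200787146519 scale 0.984244282577282 R [[ 0.99962594  0.0273494 ]
 [-0.0273494   0.99962594]]
[[-3.2 -3.9]
 [ 2.2 -3.4]
 [ 1.4  2. ]
 [-0.5  1.6]
 [ 1.5  0.3]
 [-2.   0.7]
 [-1.   0.1]
 [-1.2  2.1]
 [ 2.7  0.6]]
dock [ 531.02032253 -155.62315451]
handle [539.5259869  155.26051131]
latch [540.4558666  189.24779311]
pivot [534.22020269 -38.6669201 ]
[[ 0.973  0.231 -0.   ]
 [ 0.231 -0.973  0.001]
 [ 0.    -0.001 -1.   ]]
```

```bash
cat >> h.py <<'E'
from scipy.spatial.transform import Rotation as Ro
YAW=np.radians(-1.57); O=np.array([537.1,66.3,0]); SC=Ro.from_euler('z',YAW)
def rel(pos,R):
    o=status.get_obs(); T=Ro.from_rotvec(o["orientation"])
    print("pos",o["ee_pos"].round(1),"-> shift",T.inv().apply(np.array(pos)-o["ee_pos"]).round(1),"turn",(T.inv()*R).as_rotvec().round(3))
def tool(xaxis,tilt):  # tool pointing down, tool x along world-angle, tilted about tool-side scale x
    return Ro.from_euler('z',xaxis)*Ro.from_euler('x',np.pi)
E
python3 - <<'E'
from h import *
rel((541,-377,120),tool(np.radians(-5.3),0))
Z90=Ro.from_euler('z',np.pi/2)
for flip in(0,1):
  for th in(-.286,.3,.81,1.1):
    T=SC*Ro.from_euler('x',th)*Ro.from_euler('x',np.pi)*Ro.from_euler('z',np.pi*flip)
    a=max(th+ .286,0) if th<1 else 1.1
    y=210.5*np.cos(a)-35*np.sin(a)-105; z=125+210.5*np.sin(a)+35*np.cos(a)
    tcp=SC.apply([0,y,z])+O; w=tcp-T.as_matrix()[:,2]*250
    q1=np.arctan2(w[1],w[0])
    for p in(1.7,2.2):
      A=(Ro.from_euler('z',q1)*Ro.from_euler('y',p)).inv()*T*Z90.inv()
      e=A.as_euler('ZYZ'); 
      print(flip,th,p,tcp.round(),w.round(),"q4,q5,q6",e.round(2))
E
```

```text
pos [ 144.2 -607.9  241.3] -> shift [ 439.4 -133.   121.4] turn [-0.001  0.     0.325]
0 -0.286 1.7 [540. 172. 160.] [542. 242. 400.] q4,q5,q6 [-0.26  1.57  2.04]
0 -0.286 2.2 [540. 172. 160.] [542. 242. 400.] q4,q5,q6 [-0.29  1.09  2.17]
0 0.3 1.7 [538. 117. 271.] [536.  43. 509.] q4,q5,q6 [0.3  1.42 1.64]
0 0.3 2.2 [538. 117. 271.] [536.  43. 509.] q4,q5,q6 [0.37 0.94 1.46]
0 0.81 1.7 [536.  26. 328.] [ 531. -155.  501.] q4,q5,q6 [0.78 1.66 1.3 ]
0 0.81 2.2 [536.  26. 328.] [ 531. -155.  501.] q4,q5,q6 [0.81 1.31 0.94]
0 1.1 1.7 [536.  26. 328.] [ 530. -197.  442.] q4,q5,q6 [1.05 1.8  1.3 ]
0 1.1 2.2 [536.  26. 328.] [ 530. -197.  442.] q4,q5,q6 [1.   1.54 0.87]
1 -0.286 1.7 [540. 172. 160.] [542. 242. 400.] q4,q5,q6 [-0.26  1.57 -1.11]
1 -0.286 2.2 [540. 172. 160.] [542. 242. 400.] q4,q5,q6 [-0.29  1.09 -0.97]
1 0.3 1.7 [538. 117. 271.] [536.  43. 509.] q4,q5,q6 [ 0.3   1.42 -1.51]
1 0.3 2.2 [538. 117. 271.] [536.  43. 509.] q4,q5,q6 [ 0.37  0.94 -1.68]
1 0.81 1.7 [536.  26. 328.] [ 531. -155.  501.] q4,q5,q6 [ 0.78  1.66 -1.84]
1 0.81 2.2 [536.  26. 328.] [ 531. -155.  501.] q4,q5,q6 [ 0.81  1.31 -2.2 ]
1 1.1 1.7 [536.  26. 328.] [ 530. -197.  442.] q4,q5,q6 [ 1.05  1.8  -1.84]
1 1.1 2.2 [536.  26. 328.] [ 530. -197.  442.] q4,q5,q6 [ 1.    1.54 -2.27]
```

```bash
python3 -m inch '[[[439,-133,121,0,0,0.325,100],[439,-133,121,0,0,0.325,100],[439,-133,121,0,0,0.325,100],[439,-133,121,0,0,0.325,100],[439,-133,121,0,0,0.325,100],[439,-133,121,0,0,0.325,100],[439,-133,121,0,0,0.325,100],[439,-133,121,0,0,0.325,100],[439,-133,121,0,0,0.325,100],[439,-133,121,0,0,0.325,100],[439,-133,121,0,0,0.325,100],[439,-133,121,0,0,0.325,100],[439,-133,121,0,0,0.325,100],[439,-133,121,0,0,0.325,100]]]'; python3 -c "
from h import *
rel((541,-377,38),tool(np.radians(-5.3),0))"
```

```text
t: 1.65
ee_pos: [539.7, -378.5, 121.2]
orientation: [3.138, -0.147, 0.0]
ft_force: [1.0, 0.9, 1.0]
width: 87.9
grasp_force: 0.0
pos [ 539.7 -378.5  121.2] -> shift [ 1.1 -1.6 83.2] turn [ 0.    -0.    -0.001]
```

```bash
python3 -m inch '[[[1,-1.6,40,0,0,0,100],[1,-1.6,70,0,0,0,100],[1,-1.6,82,0,0,0,100],[1,-1.6,82,0,0,0,100],[1,-1.6,82,0,0,0,40],[1,-1.6,82,0,0,0,20],[1,-1.6,82,0,0,0,0],[1,-1.6,82,0,0,0,0],[1,-1.6,82,0,0,0,0],[1,-1.6,82,0,0,0,0],[1,-1.6,82,0,0,0,0]]]'; python3 -c "
from h import *
d=cam('top')
for z in(52,): print('tray',z,rect(cast(d,big(mask(d,(100,120,40),(130,255,255),(350,150,460,290))),z)))
p=status.get_obs()['ee_pos']
rel((528.3,-253,p[2]),tool(YAW,0))"
```

```text
t: 2.75
ee_pos: [541.9, -375.9, 38.8]
orientation: [3.138, -0.145, 0.0]
ft_force: [-0.4, -0.3, -0.0]
width: 35.2
grasp_force: 0.0
tray 52 (array([ 550.3, -280. ]), array([201. , 269.8]), np.float32(174.79))
pos [ 541.8 -375.9   38.7] -> shift [ -24.8 -121.1    0. ] turn [-0.     0.    -0.065]
```

```bash
python3 -m inch '[[[0,0,0,0,0,0,0],[0,0,0,0,0,0,0],[0,0,0,0,0,0,0],[0,0,0,0,0,0,0],[0,0,0,0,0,0,0],[0,0,0,0,0,0,0]]]'; python3 -c "
from h import *
d=cam('top')
for z in(52,): print('tray',z,rect(cast(d,big(mask(d,(100,120,40),(130,255,255),(350,150,460,290))),z)))
p=status.get_obs()['ee_pos']
rel((528.3,-253,p[2]),tool(YAW,0))"
```

```text
t: 3.4
ee_pos: [541.8, -376.0, 38.6]
orientation: [3.138, -0.145, -0.0]
ft_force: [-0.7, -1.0, -0.6]
width: 4.8
grasp_force: 30.0
tray 52 (array([ 550.6, -276.9]), array([201.6, 269.7]), np.float32(174.81))
pos [ 541.8 -376.    38.6] -> shift [ -24.8 -121.2   -0. ] turn [ 0.     0.    -0.065]
```

```bash
python3 -m inch '[[[-2,-10,0,0,0,-0.005,0],[-4,-22,0,0,0,-0.012,0],[-7,-35,0,0,0,-0.019,0],[-10,-48,0,0,0,-0.026,0],[-13,-61,0,0,0,-0.033,0],[-16,-74,0,0,0,-0.04,0],[-18,-87,0,0,0,-0.047,0],[-21,-98,0,0,0,-0.055,0],[-23,-106,0,0,0,-0.06,0],[-24.8,-112,0,0,0,-0.065,0],[-24.8,-112,0,0,0,-0.065,0],[-24.8,-112,0,0,0,-0.065,0]]]'; python3 -c "
from h import *
d=cam('top');s=cam('side')
print('tray',rect(cast(d,big(mask(d,(100,120,40),(130,255,255),(320,150,460,290))),52)))
print('tray',rect(cast(s,big(mask(s,(100,120,40),(130,255,255),(200,240,365,400))),52)))
p=status.get_obs()['ee_pos']
rel((528.3,-253,p[2]),tool(YAW,0))
f=cv2.resize(d['frame'][165:305,290:420],None,fx=4.2,fy=4.2,interpolation=cv2.INTER_CUBIC)
g=cv2.resize(s['frame'][220:360,190:360],None,fx=4.2,fy=4.2,interpolation=cv2.INTER_CUBIC)
cv2.imwrite('pics/g.png',cv2.resize(g,(714,588))[:,:,::-1]);cv2.imwrite('pics/f.png',f[:,:,::-1])"
```

```text
t: 4.65
ee_pos: [527.4, -262.1, 38.6]
orientation: [-3.141, 0.042, 0.0]
ft_force: [-0.8, 0.7, -2.3]
width: 5.2
grasp_force: 30.0
tray (array([ 585.2, -168.8]), array([157.6, 199.3]), np.float32(90.04))
tray (array([ 448.1, -178. ]), array([231.5, 102.8]), np.float32(88.86))
pos [ 527.4 -262.3   38.6] -> shift [ 0.7 -9.4  0. ] turn [-0.  0. -0.]
```

View pics/f.png

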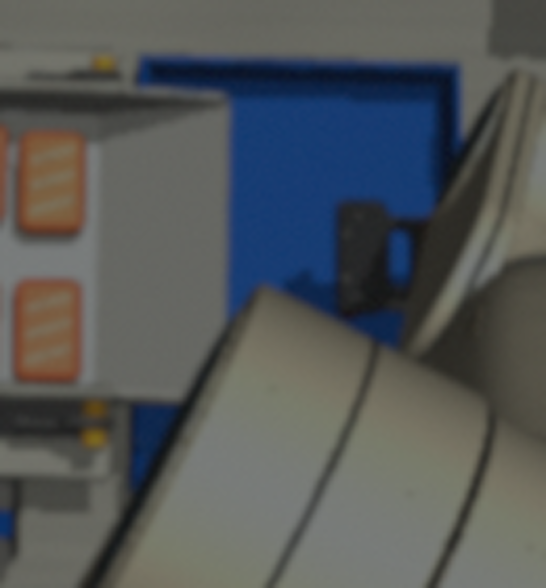

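View pics/g.png

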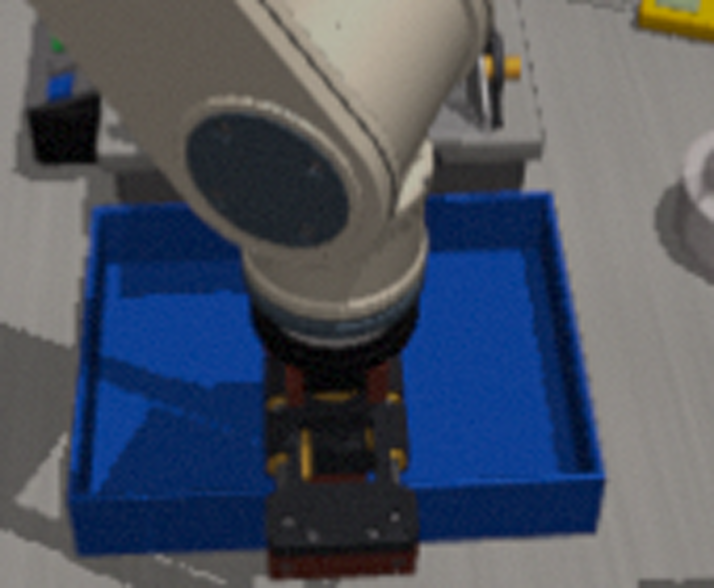

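Crops: the tray stands flat against the scale's front, rim corners in the top crop at (140,58) and (458,66). The pads hold its near wall, and the arm is over the pan but free of contact. I finish the slide, release, back off upward and measure.

```bash
python3 -m inch '[[[0.7,-3,0,0,0,0,0],[0.7,-6,0,0,0,0,0],[0.7,-8,0,0,0,0,0],[0.7,-8,0,0,0,0,0],[0.7,-8,0,0,0,0,0],[0.7,-8,0,0,0,0,30],[0.7,-8,0,0,0,0,30],[0.7,-8,0,0,0,0,30],[0.7,-8,0,0,0,0,30],[0.7,-8,-40,0,0,0,30],[0.7,-8,-90,0,0,0,60],[0.7,40,-140,0,0,0,70],[0.7,90,-190,0,0,0,74],[-40,140,-200,0,0,0,74],[-90,160,-200,0,0,0,74],[-140,160,-200,0,0,0,74],[-190,160,-200,0,0,0,74],[-190,160,-200,0,0,0,74]]]'; cat > m.py <<'E'
from h import *
d=cam('top');s=cam('side')
for c,roi in((d,(320,150,460,300)),(s,(190,225,365,400))):
    p=big(mask(c,(100,120,40),(130,255,255),roi)); print(p.min(0),p.max(0),rect(cast(c,p,52)))
f=cv2.resize(d['frame'][160:300,270:420],None,fx=4.2,fy=4.2,interpolation=cv2.INTER_CUBIC)
cv2.imwrite('pics/f2.png',f[:,:,::-1])
E
python3 m.py
```

```text
t: 6.55
ee_pos: [330.3, -417.0, 238.8]
orientation: [-3.141, 0.045, 0.001]
ft_force: [0.0, -0.2, 0.2]
width: 65.2
grasp_force: 0.0
[320 178] [395 283] (array([ 530.4, -155.9]), array([195.6, 268.7]), np.float32(178.54))
[207 263] [333 348] (array([ 532.3, -172. ]), array([231.3, 268.7]), np.float32(178.46))
```

View pics/f2.png

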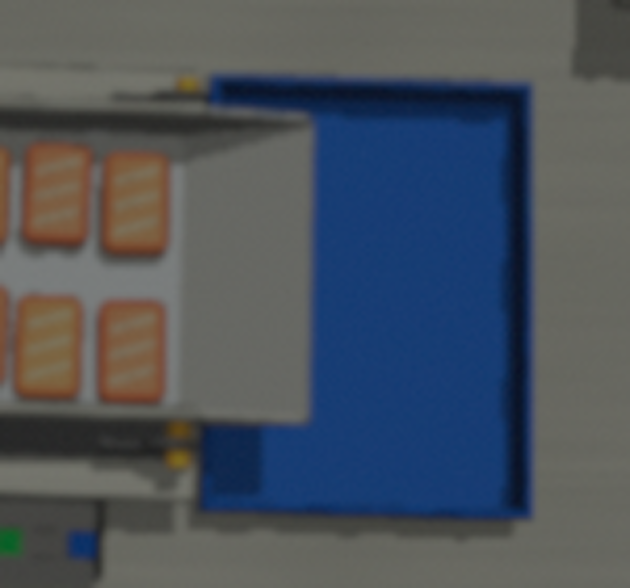

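The crop shows the tray square in front of the scale, left rim at crop (211,78) to (203,508), platter edge at about (197,470). The gap and centring need finer numbers.

```bash
python3 - <<'E'
from h import *
d=cam('top')
for r in(182,183,184,264,267,269,270,272,276): print(r,[tuple(int(v) for v in d['frame'][r,c]) for c in range(312,324)])
p=big(mask(d,(100,120,40),(130,255,255),(300,150,460,300))); 
print(rect(cast(d,p,52)))
w=cast(d,p,52); a=YAW; u=(w[:,:2]-O[:2])@np.array([[np.cos(a),-np.sin(a)],[np.sin(a),np.cos(a)]])
print("scale frame extents",u.min(0),u.max(0))
E
```

```text
182 [(62, 60, 54), (66, 61, 52), (66, 62, 50), (66, 61, 49), (65, 60, 49), (62, 60, 53), (58, 59, 57), (45, 51, 65), (28, 46, 82), (17, 46, 90), (13, 38, 76), (12, 28, 56)]
183 [(62, 62, 59), (62, 62, 59), (61, 62, 59), (62, 62, 59), (61, 60, 57), (60, 60, 57), (51, 52, 53), (38, 44, 61), (25, 45, 82), (19, 45, 91), (18, 42, 81), (12, 34, 67)]
184 [(81, 82, 76), (80, 82, 76), (81, 82, 77), (82, 83, 79), (83, 84, 78), (81, 82, 76), (70, 72, 70), (56, 60, 69), (46, 57, 84), (42, 58, 92), (36, 52, 85), (31, 46, 77)]
264 [(74, 62, 46), (72, 60, 43), (68, 58, 43), (61, 55, 45), (53, 53, 49), (42, 44, 50), (25, 34, 59), (13, 34, 68), (15, 36, 73), (14, 38, 75), (14, 39, 77), (15, 39, 77)]
267 [(91, 74, 35), (89, 72, 35), (78, 64, 35), (65, 57, 43), (52, 51, 48), (39, 42, 52), (23, 35, 60), (8, 33, 69), (12, 37, 73), (14, 38, 76), (15, 40, 77), (15, 39, 77)]
269 [(120, 100, 29), (118, 98, 33), (107, 87, 40), (88, 74, 51), (67, 64, 58), (48, 51, 58), (28, 38, 61), (14, 35, 70), (14, 36, 74), (16, 40, 76), (14, 40, 77), (14, 40, 77)]
270 [(116, 99, 39), (114, 96, 42), (107, 89, 51), (92, 83, 63), (74, 71, 65), (51, 53, 59), (27, 38, 62), (16, 36, 70), (14, 37, 73), (13, 38, 75), (16, 40, 78), (13, 39, 77)]
272 [(85, 82, 71), (92, 90, 79), (99, 96, 86), (97, 96, 87), (81, 81, 77), (54, 57, 63), (30, 41, 68), (14, 37, 75), (13, 39, 77), (13, 39, 76), (16, 39, 77), (16, 41, 77)]
276 [(106, 106, 99), (113, 114, 105), (112, 112, 104), (100, 101, 93), (79, 80, 76), (52, 56, 67), (28, 46, 82), (18, 46, 92), (16, 43, 86), (16, 41, 80), (15, 40, 78), (15, 40, 78)]
(array([ 530.5, -155. ]), array([196.2, 268.8]), np.float32(178.28))
scale frame extents [-135.04504314 -319.84795334] [ 133.75292245 -123.0623723 ]
```

```bash
cat >> h.py <<'E'
PIV=np.array([0,-105,125.])
def pt(y,z): return SC.apply([0,y,z])+O
def TR(th): return SC*Ro.from_euler('x',th)*Ro.from_euler('x',np.pi)
E
python3 - <<'E'
from h import *
rel(pt(127,260),TR(-.25))
E
```

```text
pos [ 331.4 -417.2  239.1] -> shift [ 190.5 -616.5  -21. ] turn [-0.25   0.    -0.003]
```

```bash
python3 -m inch '[[[60,-40,-30,0,0,0,73],[100,-100,-50,0,0,0,73],[190,-616,-50,0,0,0,73],[190,-616,-50,0,0,0,73],[190,-616,-50,0,0,0,73],[190,-616,-50,0,0,0,73],[190,-616,-50,0,0,0,73],[190,-616,-50,0,0,0,73],[190,-616,-50,0,0,0,73],[190,-616,-50,0,0,0,73],[190,-616,-21,-0.25,0,-0.003,73],[190,-616,-21,-0.25,0,-0.003,73],[190,-616,-21,-0.25,0,-0.003,73],[190,-616,-21,-0.25,0,-0.003,73],[190,-616,-21,-0.25,0,-0.003,73],[190,-616,-21,-0.25,0,-0.003,73],[190,-616,-21,-0.25,0,-0.003,73],[190,-616,-21,-0.25,0,-0.003,73]]]'; python3 - <<'E'
from h import *
print(status.get_obs()["qpos"].round(2))
rel(pt(104.4,164.7),TR(-.25))
E
```

```text
t: 8.5
ee_pos: [539.8, 192.6, 260.1]
orientation: [2.891, -0.037, -0.005]
ft_force: [-0.8, 0.7, 0.7]
width: 64.2
grasp_force: 0.0
[ 0.43  0.38  1.67 -0.24  1.21  2.13]
pos [539.8 192.6 260.1] -> shift [ 0.7 -2.4 97.8] turn [-0.    -0.     0.002]
```

```bash
python3 -m inch '[[[0.7,-3.3,30,0,0,0,73],[0.7,-3.3,50,0,0,0,73],[0.7,-3.3,65,0,0,0,73],[0.7,-3.3,65,0,0,0,73]]]'; python3 - <<'E'
from h import *
rel(pt(104.4,164.7)+[0,.9,0],TR(-.25))
d=cam('top');s=cam('side')
a=cv2.resize(d['frame'][165:285,190:290],None,fx=4.9,fy=4.9,interpolation=cv2.INTER_CUBIC)[:,:400]
b=cv2.resize(s['frame'][130:230,215:315],None,fx=4,fy=5.88,interpolation=cv2.INTER_CUBIC)[:588]
cv2.imwrite('pics/h.png',np.hstack([a[:588,:400],b])[:,:,::-1])
E
```

```text
t: 8.9
ee_pos: [539.2, 179.2, 194.4]
orientation: [2.89, -0.037, -0.01]
ft_force: [-0.5, -0.2, 0.2]
width: 64.2
grasp_force: 0.0
pos [539.2 179.2 194.4] -> shift [ 1.1 -0.  30.7] turn [0.001 0.003 0.002]
```

View pics/h.png

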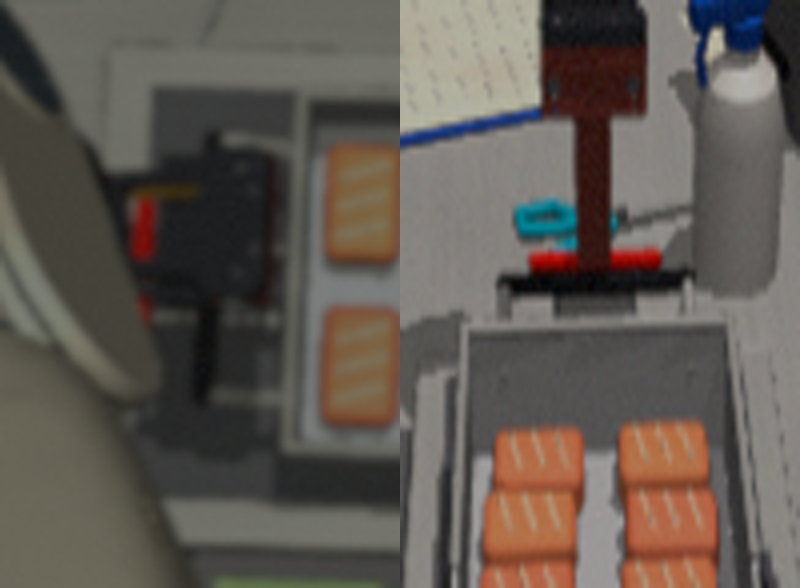

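The side crop shows the finger at (594,190), centred on the bars (red spanning 530–660). The top crop shows the gripper over both bars and clear of the pan wall. I go down and squeeze.

```bash
python3 -m inch '[[[0.5,0,12,0,0,0,73],[0.5,0,22,0,0,0,73],[0.5,0,30.5,0,0,0,73],[0.5,0,30.5,0,0,0,73],[0.5,0,30.5,0,0,0,60],[0.5,0,30.5,0,0,0,56]]]'; python3 -m inch '[[[0,1,0,0,0,0,46],[0,3,0,0,0,0,40],[0,3.3,0,0,0,0,20],[0,3.3,0,0,0,0,0],[0,3.3,0,0,0,0,0],[0,3.3,0,0,0,0,0]]]'; python3 - <<'E'
from h import *
o=status.get_obs();p=o["ee_pos"];print(p,o["ft_force"],o["moment"],SC.inv().apply(p-O))
E
```

```text
t: 9.6
ee_pos: [540.7, 173.4, 166.5]
orientation: [2.892, -0.035, -0.004]
ft_force: [-0.3, -0.1, -0.0]
width: 51.8
grasp_force: 0.0
t: 10.2
ee_pos: [540.6, 169.5, 167.4]
orientation: [2.89, -0.035, -0.005]
ft_force: [1.7, -6.1, 2.4]
width: 34.9
grasp_force: 30.0
[540.56884129 169.47266521 167.41678674] [ 1.65291744 -6.05014121  2.42593436] [-0.88336003 -0.10269839  0.03279272] [  0.6407896  103.22897411 167.41678674]
```

```bash
cat > tip.py <<'E'
import numpy as np,sys
from scipy.spatial.transform import Rotation as Ro
r0=np.array([0,206.5,42.4])
def table(a0,seq):
    T=Ro.from_euler('x',-.25+a0)*Ro.from_euler('x',np.pi); r=Ro.from_euler('x',a0).apply(r0)
    for a in seq: print(round(a,3), T.inv().apply(Ro.from_euler('x',a-a0).apply(r)-r).round(1)[1:])
if __name__=="__main__":
    a=[float(v) for v in sys.argv[1:]]; table(a[0],np.arange(a[1],a[2],a[3]))
E
python3 tip.py 0 .02 .13 .02
```

```text
0.02 [ 1.9 -3.8]
0.04 [ 3.8 -7.5]
0.06 [  5.9 -11.2]
0.08 [  8.  -14.9]
0.1 [ 10.1 -18.5]
0.12 [ 12.4 -22. ]
```

```bash
python3 -m inch '[[[0,1.9,-3.8,0.02,0,0,0],[0,3.8,-7.5,0.04,0,0,0],[0,5.9,-11.2,0.06,0,0,0],[0,8,-14.9,0.08,0,0,0],[0,10.1,-18.5,0.1,0,0,0],[0,12.4,-22,0.12,0,0,0],[0,12.4,-22,0.12,0,0,0]]]'; python3 - <<'E'
from h import *
o=status.get_obs();p=o["ee_pos"];T=Ro.from_rotvec(o["orientation"]);print("tool F",T.inv().apply(o["ft_force"]),T.inv().apply(o["moment"]),SC.inv().apply(p-O),(SC.inv()*T).as_rotvec())
E
python3 tip.py .12 .15 .71 .03
```

```text
t: 10.9
ee_pos: [540.3, 163.0, 191.6]
orientation: [3.012, -0.037, -0.003]
ft_force: [2.3, -2.9, -4.8]
width: 34.9
grasp_force: 30.0
tool F [2.33749205 2.20423871 5.12635711] [-0.44678027  0.502348   -0.00934445] [  0.59476297  96.74596376 191.59910426] [ 3.01199818e+00  3.77445614e-03 -6.20548196e-06]
0.15 [ 2.9 -5.6]
0.18 [  5.9 -11.2]
0.21 [  9.1 -16.7]
0.24 [ 12.4 -22. ]
0.27 [ 15.9 -27.3]
0.3 [ 19.6 -32.5]
0.33 [ 23.4 -37.5]
0.36 [ 27.3 -42.4]
0.39 [ 31.5 -47.2]
0.42 [ 35.7 -51.9]
0.45 [ 40.1 -56.5]
0.48 [ 44.6 -60.9]
0.51 [ 49.3 -65.2]
0.54 [ 54.1 -69.3]
0.57 [ 59.  -73.3]
0.6 [ 64.  -77.1]
0.63 [ 69.1 -80.8]
0.66 [ 74.4 -84.4]
0.69 [ 79.7 -87.7]
```

```bash
python3 -m inch '[[[0,2.9,-5.6,0.03,0,0,0],[0,5.9,-11.2,0.06,0,0,0],[0,9.1,-16.7,0.09,0,0,0],[0,12.4,-22,0.12,0,0,0],[0,15.9,-27.3,0.15,0,0,0],[0,19.6,-32.5,0.18,0,0,0],[0,23.4,-37.5,0.21,0,0,0],[0,27.3,-42.4,0.24,0,0,0],[0,31.5,-47.2,0.27,0,0,0],[0,35.7,-51.9,0.3,0,0,0],[0,40.1,-56.5,0.33,0,0,0],[0,44.6,-60.9,0.36,0,0,0],[0,49.3,-65.2,0.39,0,0,0],[0,54.1,-69.3,0.42,0,0,0],[0,59,-73.3,0.45,0,0,0],[0,64,-77.1,0.48,0,0,0],[0,64,-77.1,0.48,0,0,0]]]'; python3 - <<'E'
from h import *
o=status.get_obs();p=o["ee_pos"];T=Ro.from_rotvec(o["orientation"]);print("tool F",T.inv().apply(o["ft_force"]),T.inv().apply(o["moment"]),SC.inv().apply(p-O),(SC.inv()*T).as_rotvec(),o["qpos"].round(2))
E
python3 tip.py .6 .62 1.13 .02
```

```text
t: 12.6
ee_pos: [538.8, 109.8, 276.3]
orientation: [-2.791, 0.035, -0.005]
ft_force: [-0.1, -0.8, -1.8]
width: 34.6
grasp_force: 30.0
tool F [-0.11274722  1.33338941  1.38260742] [-0.39401045 -0.08274883 -0.07468492] [  0.51408016  43.56445271 276.29851619] [-2.79085746e+00 -2.75096352e-03  2.13355548e-03] [-0.    0.27  1.81  0.4   1.09  1.4 ]
0.62 [ 1.9 -3.8]
0.64 [ 3.8 -7.5]
0.66 [  5.9 -11.2]
0.68 [  8.  -14.9]
0.7 [ 10.1 -18.5]
0.72 [ 12.4 -22. ]
0.74 [ 14.7 -25.6]
0.76 [ 17.1 -29. ]
0.78 [ 19.6 -32.5]
0.8 [ 22.1 -35.8]
0.82 [ 24.7 -39.2]
0.84 [ 27.3 -42.4]
0.86 [ 30.1 -45.6]
0.88 [ 32.9 -48.8]
0.9 [ 35.7 -51.9]
0.92 [ 38.6 -55. ]
0.94 [ 41.6 -57.9]
0.96 [ 44.6 -60.9]
0.98 [ 47.7 -63.7]
1.0 [ 50.9 -66.6]
1.02 [ 54.1 -69.3]
1.04 [ 57.3 -72. ]
1.06 [ 60.6 -74.6]
1.08 [ 64.  -77.1]
1.1 [ 67.4 -79.6]
1.12 [ 70.9 -82. ]
```

```bash
python3 -m inch '[[[0,1.9,-3.8,0.02,0,0,0],[0,3.8,-7.5,0.04,0,0,0],[0,5.9,-11.2,0.06,0,0,0],[0,8,-14.9,0.08,0,0,0],[0,10.1,-18.5,0.1,0,0,0],[0,11.2,-20.3,0.11,0,0,0],[0,12.4,-22,0.12,0,0,0],[0,13.5,-23.8,0.13,0,0,0],[0,14.7,-25.6,0.14,0,0,0],[0,15.9,-27.3,0.15,0,0,0],[0,17.1,-29,0.16,0,0,0],[0,18.3,-30.8,0.17,0,0,0],[0,19.6,-32.5,0.18,0,0,0],[0,20.8,-34.2,0.19,0,0,0],[0,22.1,-35.8,0.2,0,0,0],[0,23.4,-37.5,0.21,0,0,0],[0,24.7,-39.2,0.22,0,0,0],[0,26,-40.8,0.23,0,0,0],[0,27.3,-42.4,0.24,0,0,0],[0,27.3,-42.4,0.24,0,0,0]]]'; python3 tip.py .84 .86 1.13 .02;  python3 - <<'E'
from h import *
s=cam('side');cv2.imwrite('pics/t1.png',s['frame'][120:400,150:400,::-1])
E
```

```text
t: 14.6
ee_pos: [537.7, 69.8, 306.9]
orientation: [-2.55, 0.031, -0.008]
ft_force: [-5.5, 1.0, -1.9]
width: 34.7
grasp_force: 30.0
0.86 [ 1.9 -3.8]
0.88 [ 3.8 -7.5]
0.9 [  5.9 -11.2]
0.92 [  8.  -14.9]
0.94 [ 10.1 -18.5]
0.96 [ 12.4 -22. ]
0.98 [ 14.7 -25.6]
1.0 [ 17.1 -29. ]
1.02 [ 19.6 -32.5]
1.04 [ 22.1 -35.8]
1.06 [ 24.7 -39.2]
1.08 [ 27.3 -42.4]
1.1 [ 30.1 -45.6]
1.12 [ 32.9 -48.8]
```

View pics/t1.png

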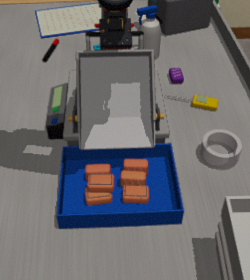

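The crop shows the pan tipped and apparently empty, with portions in the tray at about (97,170), (135,165), (99,181), (133,178), (98,197) and (135,194). I tip on to 1.1 rad and hold to be certain.

```bash
python3 -m inch '[[[0,1.9,-3.8,0.02,0,0,0],[0,3.8,-7.5,0.04,0,0,0],[0,5.9,-11.2,0.06,0,0,0],[0,8,-14.9,0.08,0,0,0],[0,10.1,-18.5,0.1,0,0,0],[0,12.4,-22,0.12,0,0,0],[0,14.7,-25.6,0.14,0,0,0],[0,17.1,-29,0.16,0,0,0],[0,19.6,-32.5,0.18,0,0,0],[0,22.1,-35.8,0.2,0,0,0],[0,24.7,-39.2,0.22,0,0,0],[0,27.3,-42.4,0.24,0,0,0],[0,28.7,-44,0.25,0,0,0],[0,28.7,-44,0.25,0,0,0],[0,28.7,-44,0.25,0,0,0],[0,28.7,-44,0.25,0,0,0],[0,28.7,-44,0.25,0,0,0]]]'; python3 tip.py 1.09 .56 1.08 .03;  python3 - <<'E'
from h import *
s=cam('side');cv2.imwrite('pics/t2.png',cv2.resize(s['frame'][160:350,190:350,::-1],None,fx=3,fy=3,interpolation=cv2.INTER_CUBIC))
E
```

```text
t: 16.35
ee_pos: [536.2, 21.6, 327.7]
orientation: [-2.301, 0.027, -0.011]
ft_force: [-8.1, -0.0, -0.4]
width: 34.5
grasp_force: 30.0
0.56 [-20.6 108.5]
0.59 [-21.  102.2]
0.62 [-21.2  95.9]
0.65 [-21.2  89.5]
0.68 [-21.   83.2]
0.71 [-20.7  76.9]
0.74 [-20.1  70.6]
0.77 [-19.4  64.3]
0.8 [-18.4  58.1]
0.83 [-17.3  51.8]
0.86 [-16.   45.6]
0.89 [-14.5  39.5]
0.92 [-12.9  33.4]
0.95 [-11.   27.4]
0.98 [-9.  21.4]
1.01 [-6.8 15.4]
1.04 [-4.4  9.6]
1.07 [-1.8  3.8]
```

View pics/t2.png

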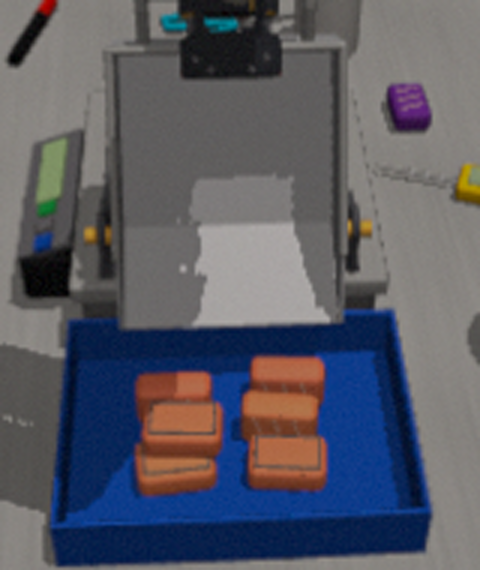

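All six portions are in the tray, in two columns at about (178,430) and (287,420), and the pan is empty. I lower it slowly with the latch held.

```bash
python3 -m inch '[[[0,-1.8,3.8,-0.02,0,0,0],[0,-4.4,9.6,-0.05,0,0,0],[0,-6.8,15.4,-0.08,0,0,0],[0,-9,21.4,-0.11,0,0,0],[0,-11,27.4,-0.14,0,0,0],[0,-12.9,33.4,-0.17,0,0,0],[0,-14.5,39.5,-0.2,0,0,0],[0,-16,45.6,-0.23,0,0,0],[0,-17.3,51.8,-0.26,0,0,0],[0,-18.4,58.1,-0.29,0,0,0],[0,-19.4,64.3,-0.32,0,0,0],[0,-20.1,70.6,-0.35,0,0,0],[0,-20.7,76.9,-0.38,0,0,0],[0,-21,83.2,-0.41,0,0,0],[0,-21.2,89.5,-0.44,0,0,0],[0,-21.2,95.9,-0.47,0,0,0],[0,-21,102.2,-0.5,0,0,0],[0,-20.6,108.5,-0.53,0,0,0],[0,-20.6,108.5,-0.53,0,0,0]]]'; python3 tip.py .56 .02 .55 .03
```

```text
t: 18.3
ee_pos: [539.0, 116.4, 269.7]
orientation: [-2.832, 0.033, -0.004]
ft_force: [-2.9, -3.7, -6.3]
width: 35.3
grasp_force: 30.0
0.02 [-20.4 110.6]
0.05 [-20.9 104.3]
0.08 [-21.1  98. ]
0.11 [-21.2  91.6]
0.14 [-21.1  85.3]
0.17 [-20.8  79. ]
0.2 [-20.3  72.7]
0.23 [-19.6  66.4]
0.26 [-18.8  60.1]
0.29 [-17.7  53.9]
0.32 [-16.5  47.7]
0.35 [-15.   41.5]
0.38 [-13.4  35.4]
0.41 [-11.6  29.4]
0.44 [-9.7 23.4]
0.47 [-7.5 17.4]
0.5 [-5.2 11.5]
0.53 [-2.7  5.7]
```

Down to 0.08 first, then checking force.

```bash
python3 -m inch '[[[0,-2.7,5.7,-0.03,0,0,0],[0,-5.2,11.5,-0.06,0,0,0],[0,-7.5,17.4,-0.09,0,0,0],[0,-9.7,23.4,-0.12,0,0,0],[0,-11.6,29.4,-0.15,0,0,0],[0,-13.4,35.4,-0.18,0,0,0],[0,-15,41.5,-0.21,0,0,0],[0,-16.5,47.7,-0.24,0,0,0],[0,-17.7,53.9,-0.27,0,0,0],[0,-18.8,60.1,-0.3,0,0,0],[0,-19.6,66.4,-0.33,0,0,0],[0,-20.3,72.7,-0.36,0,0,0],[0,-20.8,79,-0.39,0,0,0],[0,-21.1,85.3,-0.42,0,0,0],[0,-21.2,91.6,-0.45,0,0,0],[0,-21.1,98,-0.48,0,0,0],[0,-21.1,98,-0.48,0,0,0]]]'; python3 tip.py .08 -.01 .08 .01; python3 -c "
from h import *
o=status.get_obs();print(SC.inv().apply(o['ee_pos']-O),o['moment'],(SC.inv()*Ro.from_rotvec(o['orientation'])).as_rotvec())"
```

```text
t: 20.0
ee_pos: [540.5, 165.7, 182.6]
orientation: [2.971, -0.036, -0.006]
ft_force: [0.6, -5.8, -4.1]
width: 34.6
grasp_force: 30.0
-0.01 [-7.5 17.4]
0.0 [-6.8 15.4]
0.01 [-6.  13.5]
0.02 [-5.2 11.5]
0.03 [-4.4  9.6]
0.04 [-3.5  7.7]
0.05 [-2.7  5.7]
0.06 [-1.8  3.8]
0.07 [-0.9  1.9]
[  0.65928793  99.474395   182.59691076] [-0.90349989  0.05500391  0.02619207] [ 2.97108384e+00  4.72117742e-03 -2.39741690e-03]
```

```bash
python3 -m inch '[[[0,-0.9,1.9,-0.01,0,0,0],[0,-1.8,3.8,-0.02,0,0,0],[0,-2.7,5.7,-0.03,0,0,0],[0,-3.5,7.7,-0.04,0,0,0],[0,-4.4,9.6,-0.05,0,0,0],[0,-5.2,11.5,-0.06,0,0,0],[0,-6,13.5,-0.07,0,0,0],[0,-6.4,14.5,-0.075,0,0,0],[0,-6.8,15.4,-0.08,0,0,0],[0,-7.1,16.4,-0.083,0,0,0],[0,-7.1,16.4,-0.083,0,0,0],[0,-7.1,16.4,-0.083,0,0,0]]]';  python3 -c "
from h import *
o=status.get_obs();print(SC.inv().apply(o['ee_pos']-O),o['moment'],(SC.inv()*Ro.from_rotvec(o['orientation'])).as_rotvec())"
```

```text
t: 21.2
ee_pos: [540.7, 169.5, 167.3]
orientation: [2.888, -0.036, -0.005]
ft_force: [-3.8, -7.5, 5.9]
width: 35.1
grasp_force: 30.0
[  0.72761188 103.24341276 167.3003042 ] [-1.27483621  0.64140331 -0.13925655] [ 2.88790854e+00  3.17786072e-03 -2.70318891e-04]
```

```bash
python3 -m inch '[[[0,0,0,0,0,0,50],[0,-1,0,0,0,0,60],[0,-3,0,0,0,0,70],[0,-3.3,0,0,0,0,72],[0,-3.3,0,0,0,0,72],[0,-3.3,0,0,0,0,72],[0,-3.3,0,0,0,0,72]]]';  python3 -c "
from h import *
o=status.get_obs();print(SC.inv().apply(o['ee_pos']-O),o['moment'],o['width'])"
```

```text
t: 21.9
ee_pos: [540.5, 173.4, 165.0]
orientation: [2.888, -0.035, -0.005]
ft_force: [0.2, -0.2, -0.2]
width: 63.2
grasp_force: 0.0
[  0.42103855 107.1375948  165.04610172] [ 0.14577279  0.00395255 -0.00620195] 63.15160931171539
```

```bash
python3 -m inch '[[[0,0,-10,0,0,0,72],[0,0,-25,0,0,0,72],[0,0,-50,0,0,0,72],[0,0,-90,0,0,0,72],[0,0,-130,0,0,0,72],[-50,50,-140,0.1,0,0,72],[-90,100,-140,0.2,0,0,72],[-120,140,-140,0.25,0,0,72],[-140,190,-140,0.25,0,0,72],[-150,240,-140,0.25,0,0,72],[-160,290,-140,0.25,0,0,72],[-160,340,-140,0.25,0,0,72],[-160,390,-140,0.25,0,0,72],[-160,440,-140,0.25,0,0,72],[-160,490,-140,0.25,0,0,72],[-160,540,-140,0.25,0,0,72],[-160,570,-140,0.25,0,0,72],[-160,570,-140,0.25,0,0,72]]]';  python3 - <<'E'
from h import *
d=cam('top');s=cam('side')
p=big(mask(d,(100,120,40),(130,255,255),(300,150,460,300))); w=cast(d,p,52);print(rect(w))
roi=(205,190,230,250)
m=mask(d,(0,150,60),(8,255,255),roi)|mask(d,(172,150,60),(180,255,255),roi)
p=big(m); print("red",p.mean(0),rect(cast(d,p,155)))
a=cv2.resize(d['frame'][165:305,195:410],None,fx=3,fy=3,interpolation=cv2.INTER_CUBIC)[:420]
b=s['frame'][130:340,180:380]; b=cv2.resize(b,None,fx=2,fy=2)[:420,:155*2]
cv2.imwrite('pics/end.png',cv2.resize(np.hstack([a[:,:645],]),(790,515))[:,:,::-1])
cv2.imwrite('pics/end_s.png',s['frame'][:,:,::-1])
for r in(182,276): print(r,[tuple(int(v) for v in d['frame'][r,c]) for c in range(314,322)])
E
```

```text
t: 23.7
ee_pos: [367.9, -342.9, 445.9]
orientation: [3.135, -0.042, 0.003]
ft_force: [0.8, 0.2, 1.1]
width: 63.3
grasp_force: 0.0
(array([ 530.5, -155. ]), array([196.2, 269. ]), np.float32(178.28))
red [218.46666667 219.25333333] (array([541. , 190.1]), array([10.7, 89.8]), np.float32(179.13))
182 [(66, 61, 50), (66, 61, 49), (64, 60, 48), (62, 59, 52), (58, 57, 56), (45, 50, 63), (26, 45, 81), (11, 42, 88)]
276 [(111, 112, 104), (99, 100, 93), (78, 79, 75), (51, 55, 67), (29, 46, 82), (13, 45, 90), (13, 42, 85), (14, 40, 79)]
```

View pics/end.png

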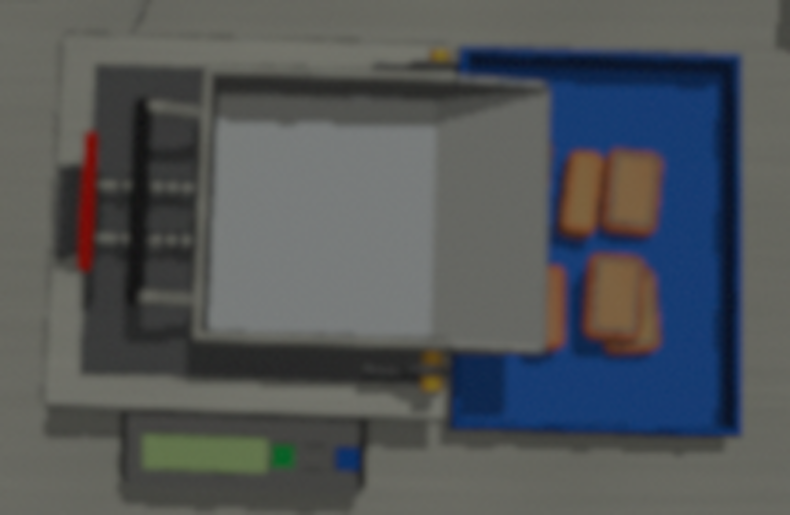

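The pan is level and empty. The red bar is back at its starting pixel (218.5,219.3), so it is out and latched. The tray is square and unmoved with the portions in it, and the bystanders are untouched.

```bash
python3 -c "
from workcell import ctrl
print(ctrl.close_job())"
```

```text
the job is handed in; nothing more can be done
None
```

I handed the job in at about 24 s: all six portions are in the tray, the tray sits square at the dock to within about 2–3 mm by my measurements, and the pan was lowered gently and is level and latched; no verdict came back.

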